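# Eject the backup cartridge and trap it on the dock

### The arm

A 6-joint arm with a two-finger parallel gripper is mounted at the origin on the work surface. World frame = base frame: x ahead of the robot, y to its left, z up, the work surface at z = 0. Lengths are in mm, angles in rad, forces in N, time in s.
With the tool pointing down it reaches from about 350 to 875 mm from the base axis. Payload 4.2 kg.
Tool frame: the origin (TCP) lies midway between the tips of the shut fingers; the grasp point (between the pads) lies 19 mm behind it (arm.grasp_offset is the distance from the TCP to the grasp point, in mm); z points along the fingers, y is the direction in which the jaws open and shut (so a half turn about z gives the same grasp; the last joint's range is limited). The gripper opens to 85 mm and grips with 20 to 120 N. Pads are 22 mm wide; open, the fingers measure 114 mm over their backs; the gripper's body (76 mm by 85 mm) begins 54 mm behind the grasp point. The pads swing forward as they close: fully open they stand 13 mm farther back than shut.
Start: joints at [-0.858, 0.385, 0.008, 0, -1.194, -0.259], TCP at [274.002, -561.714, 231.312] pointing down, gripper open.
Joint ranges: [-3.14, 3.14], [-1.21, 2.06], [-1.07, 1.41], [-3.16, 2.05], [-2.99, -0.16], [-3.1, 3.1]. Speed limits (rad/s): [2.79, 2.79, 3.14, 3.14, 3.14, 3.14].

### API

Orientations are given as a unit quaternion [x, y, z, w].
In Python, from bench import arm gives the robot as it stands.
- The arm moves only by the tool move_arm, never from a script. Its argument "moves" is a list of rows, each an object with "gripper": the gripper's target within -1 to 1 (fully open at 1, half-way at 0, shut at -1); "xyz": the shift along the tool's x, y, z in cm, a list of three; "angular": the turn, a rotation vector about the tool's x, y, z in rad, a list of three. In form: [{"gripper": gripper, "xyz": [dx, dy, dz], "angular": [wx, wy, wz]}, ...]. A call has 1 to 10 rows; each row is the pose to reach, as a shift and turn from the pose commanded when the call began, along the tool's axes at that moment; what a row does not reach only later rows make up. A row lasts 1/8 s, in which the tool goes at most 62.5 mm and 10.7 degrees, less where a joint would pass 70% of its speed; a pose out of reach is approached as far as the arm can. A call with a gripper value outside its range is refused whole. The fingers move at their own pace and stop on an object; the grip force is fixed at half the most. Time passes only in rows, so rows that repeat a pose let the fingers close. It gives the time, the measured TCP pose, the force and the opening at its end, in the units of the state.
- arm.read_state(): the state, without advancing time (a new reading comes with each control period).
- arm.get_image(name): name is "side" or "top" or "wrist"; returns (picture, depth): 400x640x3 uint8, blue, green, red; 400x640 float32, mm along the optical axis (not along the pixel's ray), 0 where there is no reading.
- arm.get_calibration(name): a dict with "camera_matrix" (3x3 intrinsics, pixels), "R" (3x3) and "t" (3): a world point X has camera coordinates R X + t. Camera axes: x right, y down, z forward; pixel columns grow to the right and rows downward; lengths in mm; the calibration is good to about 2 mm. A picture is of the moment at which its call begins: read the wrist's pose just before it. get_calibration takes no time and is no camera call; for the wrist camera it gives the pose at the moment of the call.
- arm.job_done(): hands the job in, once; it reports no verdict.
The state is a dict: "clock": time; "joints": joint angles; "joint_vel": joint speeds; "joint_efforts": joint torques, N m; "position": TCP position; "ee_rot": TCP orientation; "contact_force": force on the tool from outside, world axes, zero at the start; "wrist_torque": the same for the moment, N m; "gripper_width": finger opening in mm.
Only numpy, scipy, OpenCV 4.12 (cv2) and the standard library are available. Lean on these libraries where they do the work, as an engineer would, in place of code of your own. Each camera call takes 0.05 s, during which the arm holds its last target. There are 200 camera calls.

### The job

Eject the data cartridge from the backup dock on the desk: press the dock's eject bar down with one fingertip and, with the other finger, stop the cartridge in the open lane once it has come out by at least about 15 mm and before its front end passes the dock's lip. Finish while holding it so: one finger still keeps the bar fully down and the other still blocks the cartridge, which rests flat in the lane. Do not grip or lift the cartridge, and leave the other things on the desk where they are.

Things in the scene. Friction and masses are not known exactly. Their poses are not given: they have to be found in the camera images.
- dock: black backup dock fixed on the desk, 180 mm long (its x -80 to +100 mm), 100 mm wide (y -30 to +70), hood (x from -5 mm back) 62 mm tall. Origin: on the desk under the lane's middle line; z up; -x points out of the open front, the way the cartridge comes out. In front of the hood a small catch, 16 mm wide, stands 5 mm out of the lane floor at x = -20 to -26 mm; it sinks with the bar
- lane_lip (a point): middle of the front edge (lip) of the dock's open lane, on the lane floor, 30 mm above the desk; at x = -80, y = 0 in the dock's frame, axes as the dock's. The lane is flat and 48 mm wide (y from -24 to +24 mm), between low walls 5 to 6 mm thick whose tops stand 8 mm above its floor
- cartridge: loose grey block in the lane, 60 mm long (x), 43 wide, 20 tall, 0.12 kg, axes as the dock's. Origin: centre of its underside, at first at the dock's x = +10 mm (front end at -20: 15 mm out of the hood, 60 short of the lip). A spring pusher holds it against the catch with 3.5 N. Once freed it runs in -x at about 40 to 70 mm/s, and off the lip unless stopped; the pusher then keeps on pressing with 2 to 4 N
- bar_top (a point): centre of the top face of the eject bar: grooved aluminium, 75 mm long (dock's x), 32 wide (y), beside the lane on the dock's +y side, at x = -41.5, y = +47 mm in the dock's frame, 46 mm above the desk (16 above the lane floor) when up. Fully down it is still 6 mm above the lane floor: equal fingertips can be on the bar and in the lane at once. Axes as the dock's
- eject_bar (a joint): how far the eject bar is pressed down, m: 0 up, 0.010 at its hard stop; it springs back when let go. The spring takes 2.5 N at first and 5 N at the bottom; the loaded catch adds up to about 4 N. It frees the cartridge at about 0.005; keep it above 0.0065 to count as held down
- spare_cartridge: spare data cartridge, the same grey 60 x 43 x 20 mm block, lying on the desk close to one side of the dock; bystander, leave it. Origin: centre of its underside
- stamp: self-inking stamp with a wooden knob, 56 x 38 mm, 81 mm tall, standing close to one side of the dock; bystander. Origin: centre of its underside
- ink_pad: flat blue ink-pad tin, 90 x 60 x 13 mm; bystander. Origin: centre of its underside
- water_bottle: clear water bottle, 56 mm in diameter, 160 mm tall; bystander. Origin: centre of its underside
- coffee_mug: white mug, 78 mm in diameter, 90 mm tall; bystander. Origin: centre of its underside
- stapler: grey desk stapler, 130 x 34 mm, about 50 mm tall; bystander. Origin: centre of its underside

How it is judged:
By the outcome, as a careful person would: the job done as asked, in the order asked, and still so for the second after the job is handed in, while the arm keeps its last pose, push and grip.
It also fails if it takes over 30 s, if anything falls off the work surface, if the arm or the gripper's body presses on something with over 40 N, if the wrist force passes 120 N, or if a joint passes its speed limit or range.

## Working session

There is one attempt and no reset: what is moved stays moved. The work goes in short steps, Python scripts to look and compute and a tool call to move; the robot and the scene stay as the last step left them, time stands still between calls to the robot, and variables do not carry over. Pictures are saved under pics/ and viewed, about 8 in all and at most 12, crops included, and the job is handed in when it is done.

Besides the shell and the picture viewer there is one more tool, called after ">>>" by a JSON object that holds its "fn" and its "kwargs". move_arm: Moves the arm, as the interface text tells. Its arguments: {"type":"object","properties":{"moves":{"type":"array","items":{"type":"object","properties":{"gripper":{"type":"number"},"xyz":{"type":"array","items":{"type":"number"}},"angular":{"type":"array","items":{"type":"number"}}}}}},"required":["moves"]}

```bash
ls; mkdir -p pics
python3 - <<'E'
from bench import arm
import cv2,numpy as np
s=arm.read_state();print(s)
for n in("top","side"):
    im,d=arm.get_image(n);cv2.imwrite(f"pics/{n}0.png",im);np.save(f"pics/{n}0.npy",d)
    c=arm.get_calibration(n);print(n,c)
E
```

```text
pics
{'clock': 0.0, 'joints': array([-8.58401830e-01,  3.85553954e-01,  6.62208497e-03, -5.14544815e-04,
       -1.19398200e+00, -2.58621399e-01]), 'joint_vel': array([-0.0008046 ,  0.00060925,  0.0002395 , -0.00057713,  0.00047249,
        0.00089226]), 'joint_efforts': array([-2.75556550e-05, -3.92288661e+01,  1.88400078e+01,  4.18605655e+00,
       -4.57355534e-03,  5.86204706e-06]), 'position': array([ 273.75249569, -561.20915997,  230.21937476]), 'ee_rot': array([-2.24852341e-01,  9.74392245e-01,  1.04800431e-03, -2.82594183e-04]), 'contact_force': array([-0.73675009,  0.29075948,  0.77475786]), 'wrist_torque': array([ 0.07775537,  0.05974788, -0.01720082]), 'gripper_width': 85.71625040083475}
top {'camera_matrix': array([[514.62813392,   0.        , 321.95167574],
       [  0.        , 514.62813392, 206.00633997],
       [  0.        ,   0.        ,   1.        ]]), 'R': array([[-0.0292706 , -0.9995268 , -0.00945596],
       [-0.9950421 ,  0.03003621, -0.09481059],
       [ 0.09504975,  0.00663391, -0.99545042]]), 't': array([  20.83753027,  581.0248508 , 1650.05417023])}
side {'camera_matrix': array([[420.95345857,   0.        , 318.78370701],
       [  0.        , 420.95345857, 201.66111118],
       [  0.        ,   0.        ,   1.        ]]), 'R': array([[-0.99940721, -0.03438627,  0.00167967],
       [-0.0263066 ,  0.73128625, -0.68156319],
       [ 0.0222081 , -0.68120335, -0.73175734]]), 't': array([ 564.24048481,   56.76034393, 1193.55869029])}
```

View pics/top0.png

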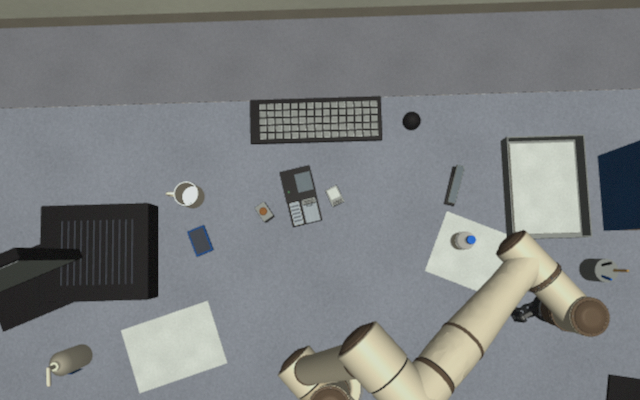

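View pics/side0.png

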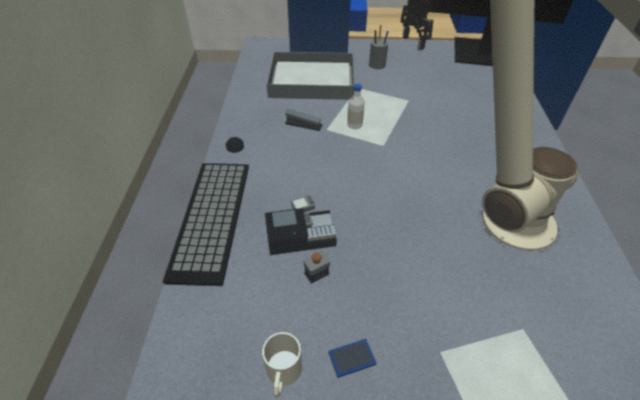

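Top view: the dock is at about (283–322, 165–227), its open front facing the robot. The grooved bar is on the left at (296,213), the cartridge and lane on the right at (312,210), the stamp at (264,212) and the spare at (334,196). Next I measure a coarse pose.

```bash
cat > h.py <<'E'
import numpy as np,cv2
from scipy.spatial.transform import Rotation as Ro
from bench import arm
def cast(c,px,z):
    """world points where pixel rays meet the plane at height z"""
    K,R,t=c["camera_matrix"],c["R"],np.asarray(c["t"])
    px=np.atleast_2d(px).astype(float)
    r=np.linalg.solve(K,np.c_[px,np.ones(len(px))].T).T@R
    o=-R.T@t
    return o+r*((z-o[2])/r[:,2])[:,None]
def cloud(c,d):
    v,u=np.indices(d.shape);K=c["camera_matrix"]
    P=np.stack([(u-K[0,2])/K[0,0]*d,(v-K[1,2])/K[1,1]*d,d],-1)
    return (P-np.asarray(c["t"]))@c["R"]
def move(xyz,rot):
    """shift (cm) and rotation vector in present tool axes to reach world pose"""
    s=arm.read_state();R0=Ro.from_quat(s["ee_rot"])
    return R0.inv().apply(np.array(xyz)-s["position"])/10,(R0.inv()*rot).as_rotvec()
def down(yaw):
    """tool pointing down with tool y axis at heading yaw in world"""
    y=np.array([np.cos(yaw),np.sin(yaw),0]);z=np.array([0,0,-1.])
    return Ro.from_matrix(np.c_[np.cross(y,z),y,z])
E
python3 - <<'E'
from h import *
im=cv2.imread("pics/top0.png");d=np.load("pics/top0.npy");c=arm.get_calibration("top")
P=cloud(c,d);sub=np.zeros(d.shape,bool);sub[155:240,275:328]=1
m=sub&(P[...,2]>50)&(d>0)
print(np.percentile(P[...,2][sub],[5,50,95,99]))
pts=P[m][:,:2].astype(np.float32);print(len(pts),cv2.minAreaRect(pts))
m=sub&(P[...,2]>20);print(cv2.minAreaRect(P[m][:,:2].astype(np.float32)))
cv2.imwrite("pics/crop0.png",cv2.resize(im[150:245,245:360],None,fx=6,fy=6,interpolation=cv2.INTER_CUBIC))
s=arm.read_state();print(Ro.from_quat(s["ee_rot"]).as_matrix().round(3))
cw=arm.get_calibration("wrist");print(-cw["R"].T@cw["t"]-s["position"],cw["R"].round(3),cw["camera_matrix"])
E
```

```text
[-6.27192573  3.38833721 64.86456653 68.54412491]
1062 ((615.0714111328125, 73.28504180908203), (179.52577209472656, 101.11404418945312), 11.314027786254883)
((563.0872802734375, 41.95320129394531), (296.7832946777344, 140.14642333984375), 12.02881908416748)
[[-0.899 -0.438 -0.001]
 [-0.438  0.899  0.002]
 [ 0.     0.002 -1.   ]]
[-63.83648683 -32.18383685 143.46364581] [[-0.438  0.899  0.002]
 [ 0.862  0.42   0.283]
 [ 0.253  0.126 -0.959]] [[335.45137229   0.         316.04368818]
 [  0.         335.45137229 198.87273873]
 [  0.           0.           1.        ]]
```

View pics/crop0.png

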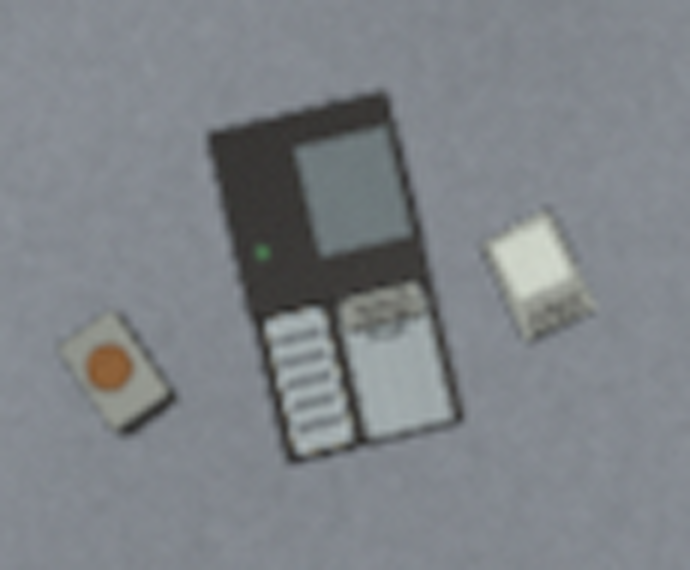

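Crop: the front edge runs (290,462)–(460,418) and the back corners are (210,132) and (388,92), so yaw is about +12°. The catch and lane are clear. I'll hover above it and refine with the wrist camera.

Run:
```python
from h import *
c=arm.get_calibration("top")
f=lambda u,v:(245+u/6,150+v/6)
B=cast(c,[f(210,132),f(388,92)],62)[:,:2];L=cast(c,[f(290,462),f(460,418)],38)[:,:2]
print(B,L,np.linalg.norm(B[0]-B[1]))
v=B.mean(0)-L.mean(0);yaw=np.arctan2(v[1],v[0]);print(np.linalg.norm(v),yaw)
ex=np.array([np.cos(yaw),np.sin(yaw)]);ey=np.array([-ex[1],ex[0]])
O=(B.mean(0)+L.mean(0))/2-10*ex-20*ey;print("O",O)
T=O-60*ex+25*ey;print(T,move([*T,190],down(yaw+np.pi/2)))
```

```text
[[691.99335853 134.97351181]
 [710.73358316  39.00111017]] [[515.12256682  97.86099383]
 [536.10283006   5.70997406]] 97.78495740784753
179.24146458986505 0.1976782462269981
O [607.61069915  47.81196028]
[543.86935422  60.54149077] (array([-51.52881304,  44.0452678 ,   4.11267154]), array([ 0.0019465 , -0.00037568,  0.2559938 ]))
```

>>> {"fn": "move_arm", "kwargs": {"moves": [{"gripper": -0.15,"xyz": [-25.0,21.4,0],"angular": [0,0,0.12]},{"gripper": -0.15,"xyz": [-25.0,21.4,0],"angular": [0,0,0.12]},{"gripper": -0.15,"xyz": [-51.5,44.0,0],"angular": [0,0,0.256]},{"gripper": -0.15,"xyz": [-51.5,44.0,0],"angular": [0,0,0.256]},{"gripper": -0.15,"xyz": [-51.5,44.0,0],"angular": [0,0,0.256]},{"gripper": -0.15,"xyz": [-51.5,44.0,0],"angular": [0,0,0.256]},{"gripper": -0.15,"xyz": [-51.5,44.0,0],"angular": [0,0,0.256]},{"gripper": -0.15,"xyz": [-51.5,44.0,0],"angular": [0,0,0.256]},{"gripper": -0.15,"xyz": [-51.5,44.0,0],"angular": [0,0,0.256]},{"gripper": -0.15,"xyz": [-51.5,44.0,0],"angular": [0,0,0.256]}]}}

```text
clock: 1.35
position: [523.3, 13.5, 231.2]
ee_rot: [-0.099, 0.995, -0.0, -0.0]
contact_force: [1.5, -0.4, 0.0]
gripper_width: 36.1
```

Run:
```python
from h import *
print(move([543.9,60.5,190],down(.1977+np.pi/2)),arm.read_state()["gripper_width"])
```

```text
(array([-2.9436786 ,  4.19855892,  4.11688411]), array([-1.94580270e-05, -3.34696706e-04,  4.71362736e-04])) 36.11563206587003
```

>>> {"fn": "move_arm", "kwargs": {"moves": [{"gripper": -0.15,"xyz": [-2.9,4.2,4.0],"angular": [0,0,0]},{"gripper": -0.15,"xyz": [-2.9,4.2,4.0],"angular": [0,0,0]},{"gripper": -0.15,"xyz": [-2.9,4.2,4.0],"angular": [0,0,0]}]}}

```text
clock: 1.72
position: [543.1, 58.2, 191.0]
ee_rot: [-0.099, 0.995, -0.0, -0.001]
contact_force: [-0.3, 0.5, 0.7]
gripper_width: 36.3
```

Run:
```python
from h import *
s=arm.read_state();print(s["position"],s["contact_force"],s["gripper_width"])
c=arm.get_calibration("wrist");im,d=arm.get_image("wrist")
np.savez("pics/w1.npz",d=d,**c,pos=s["position"]);cv2.imwrite("pics/w1.png",im)
```

```text
[543.05915608  58.24559179 190.99946034] [-0.32277232  0.48470082  0.74860531] 36.266885954532256
```

View pics/w1.png

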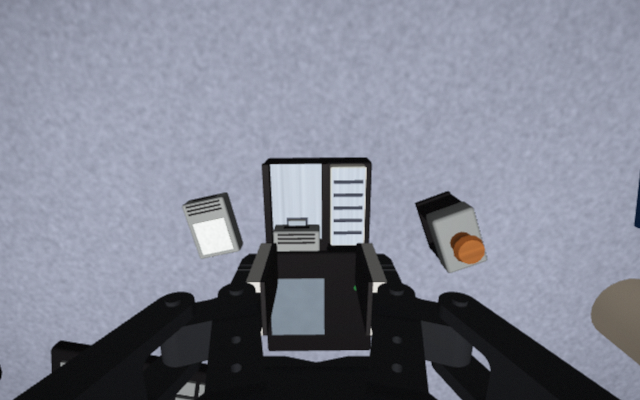

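Wrist view, with image up being the dock's front: lane floor spans u 270–323 and v 163–226, the bar spans u 330–366 and v 166–246, the cartridge front is at v≈226, and the catch is at (297,221). The fingertips are at u≈260 and 378. Refining with masks.

Run:
```python
from h import *
w=np.load("pics/w1.npz");im=cv2.imread("pics/w1.png");g=cv2.cvtColor(im,cv2.COLOR_BGR2GRAY)
m=np.zeros_like(g);m[150:255,255:380]=(g[150:255,255:380]>110)
# drop desk: keep inside dark outline
m=cv2.morphologyEx(m,cv2.MORPH_CLOSE,np.ones((7,3)))
n,l,st,ce=cv2.connectedComponentsWithStats(m)
for i in range(1,n):
    if st[i,4]>300:
        cs,_=cv2.findContours((l==i).astype(np.uint8),cv2.RETR_EXTERNAL,cv2.CHAIN_APPROX_NONE)
        p=cs[0][:,0,:];print(st[i])
        for z in(30,46):
            P=cast(w,p,z)[:,:2].astype(np.float32);r=cv2.minAreaRect(P);print(z,r)
# lip front edge & outer sides: dark outline
dk=np.zeros_like(g);dk[150:250,258:376]=g[150:250,258:376]<60
cols=range(275,362,8);e=[(u,np.argmax(dk[:,u]>0)) for u in cols];print(e)
print(cast(w,e,30)[:,:2].round(1)[[0,-1]],cast(w,e,38)[:,:2].round(1)[[0,-1]])
P=cast(w,e,34)[:,:2];k=np.polyfit(P[:,1],P[:,0],1);print("front yaw",-np.arctan(k[0]))
D=cloud(w,w["d"]);mm=(D[...,2]>55)&(w["d"]>0);mm[:250]=0;mm[:,:275]=0;mm[:,355:]=0;mm[335:]=0
print("hood",np.median(D[mm][:,2]));print("lane z",np.median(D[180:205,280:315,2]),"bar z",np.median(D[180:235,338:360,2]), "dist desk",np.median(D[100:140,250:400,2]))
```

```text
[ 255  150  125  104 7158]
30 ((565.620849609375, 63.21772003173828), (102.2361068725586, 123.14761352539062), 11.372624397277832)
46 ((560.7757568359375, 62.19505310058594), (96.86478424072266, 116.67765045166016), 11.372629165649414)
[ 330  166   37   80 2826]
30 ((562.8253173828125, 92.3284683227539), (79.14762115478516, 33.475101470947266), 12.039968490600586)
46 ((558.1271362304688, 89.77631378173828), (74.98928833007812, 31.71637535095215), 12.039847373962402)
[(275, np.int64(159)), (283, np.int64(159)), (291, np.int64(159)), (299, np.int64(158)), (307, np.int64(158)), (315, np.int64(158)), (323, np.int64(158)), (331, np.int64(158)), (339, np.int64(158)), (347, np.int64(158)), (355, np.int64(158))]
[[531.2  17. ]
 [515.8  88.5]] [[529.6  17.8]
 [514.7  87.4]]
front yaw 0.21215202896444174
hood 63.05435923998884
lane z 31.066810516104727 bar z 46.94554680139456 dist desk 0.7529391411462133
```

Run:
```python
from h import *
w=np.load("pics/w1.npz")
yaw=.21;ex=np.array([np.cos(yaw),np.sin(yaw)]);ey=np.array([-ex[1],ex[0]])
O=np.array([558.1,89.8])+41.5*ex-47*ey;print("O",O)
for uv,z in[((270,185),38),((323,185),38),((265,185),38),((297,159),30),((297,226),50)]:
    q=cast(w,uv,z)[0,:2]-O;print(uv,z,(q@ex).round(1),(q@ey).round(1))
T=O-58*ex+25*ey;print(T,move([*T,75],down(yaw+np.pi/2)))
```

```text
O [608.48589825  52.48363285]
(270, 185) 38 -60.6 -23.2
(323, 185) 38 -60.0 25.1
(265, 185) 38 -60.6 -27.7
(297, 159) 30 -82.8 1.6
(297, 226) 50 -25.1 1.1
[546.5486077   64.84373153] (array([-0.4592333 ,  0.63288153, 11.67704453]), array([-0.00030675,  0.00029451, -0.01255719]))
```

>>> {"fn": "move_arm", "kwargs": {"moves": [{"gripper": -0.15,"xyz": [-0.45,0.6,0],"angular": [0,0,-0.0125]},{"gripper": -0.15,"xyz": [-0.45,0.6,5.5],"angular": [0,0,-0.0125]},{"gripper": -0.15,"xyz": [-0.45,0.6,11.0],"angular": [0,0,-0.0125]},{"gripper": -0.15,"xyz": [-0.45,0.6,11.6],"angular": [0,0,-0.0125]},{"gripper": -0.15,"xyz": [-0.45,0.6,11.6],"angular": [0,0,-0.0125]}]}}

```text
clock: 2.4
position: [547.9, 65.1, 77.0]
ee_rot: [-0.105, 0.994, 0.0, 0.001]
contact_force: [0.4, 0.6, 1.3]
gripper_width: 36.5
```

Run:
```python
from h import *
s=arm.read_state();print(s["position"],s["contact_force"],s["gripper_width"])
c=arm.get_calibration("wrist");im,d=arm.get_image("wrist")
np.savez("pics/w2.npz",d=d,**c,pos=s["position"]);
i2,_=arm.get_image("side");i2=i2[190:290,250:350]
a=im[60:400,140:500]
cv2.imwrite("pics/w2.png",np.hstack([a,cv2.resize(i2,(340,340),interpolation=cv2.INTER_CUBIC)]))
yaw=.21;ex=np.array([np.cos(yaw),np.sin(yaw)]);ey=np.array([-ex[1],ex[0]])
q=s["position"][:2]-[608.5,52.5];print(q@ex,q@ey)
```

```text
[547.93057158  65.13406355  76.96354882] [0.40319225 0.569884   1.32196028] 36.45843312908181
-56.60507785690865 24.98280171044091
```

View pics/w2.png

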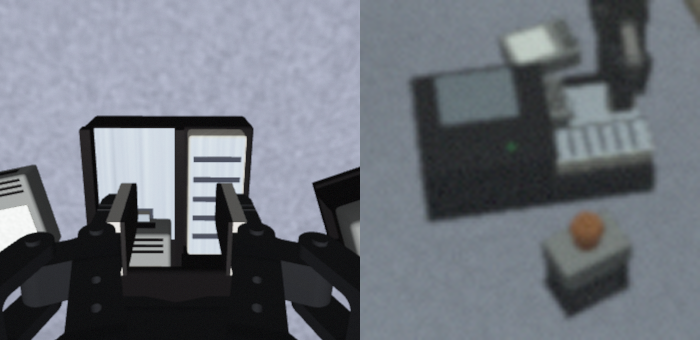

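The right finger is above the bar and the left one above the lane, in front of the cartridge. I'll check the tips' position from depth.

Run:
```python
from h import *
w=np.load("pics/w2.npz");D=cloud(w,w["d"])
yaw=.21;ex=np.array([np.cos(yaw),np.sin(yaw)]);ey=np.array([-ex[1],ex[0]])
def st(m,n):
    m=m&(w["d"]>0);q=D[m];xy=q[:,:2]-[608.5,52.5]
    print(n,m.sum(),"z",np.percentile(q[:,2],[1,5,50]).round(1),"x",np.percentile(xy@ex,[1,50,99]).round(1),"y",np.percentile(xy@ey,[1,50,99]).round(1))
Z=D[...,2]
m=np.zeros(Z.shape,bool);m[235:340,250:280]=1;st(m&(Z>64)&(Z<110),"left")
m[:]=0;m[235:340,355:390]=1;st(m&(Z>64)&(Z<110),"right")
for u in(258,264,270,272,366,372,378,382):
    v=[(v,round(float(Z[v,u]),1)) for v in range(240,262,3)];print(u,v)
```

```text
left 1050 z [79.8 83.1 97.3] x [-67.9 -65.9 -45.8] y [-3.5  6.1  6.7]
right 1194 z [80.2 83.6 97.2] x [-67.9 -63.7 -45.9] y [42.6 44.1 54.8]
258 [(240, 30.7), (243, 31.1), (246, 30.6), (249, 220.2), (252, 92.6), (255, 95.2), (258, 98.2), (261, 100.5)]
264 [(240, 31.2), (243, 83.0), (246, 87.3), (249, 89.2), (252, 92.2), (255, 95.9), (258, 97.8), (261, 100.7)]
270 [(240, 31.0), (243, 83.5), (246, 87.8), (249, 88.5), (252, 92.0), (255, 96.1), (258, 98.4), (261, 99.9)]
272 [(240, 31.0), (243, 83.4), (246, 86.3), (249, 89.3), (252, 92.7), (255, 95.1), (258, 96.6), (261, 97.1)]
366 [(240, 47.2), (243, 82.7), (246, 87.5), (249, 89.4), (252, 93.2), (255, 95.5), (258, 97.3), (261, 100.8)]
372 [(240, 46.5), (243, 82.3), (246, 86.4), (249, 89.6), (252, 93.3), (255, 95.8), (258, 98.4), (261, 100.9)]
378 [(240, 47.6), (243, 46.9), (246, 47.2), (249, 45.1), (252, 46.8), (255, 87.3), (258, 98.0), (261, 100.6)]
382 [(240, 47.6), (243, 47.4), (246, 47.0), (249, 48.4), (252, 46.6), (255, 87.2), (258, 90.5), (261, 93.6)]
```

>>> {"fn": "move_arm", "kwargs": {"moves": [{"gripper": -0.15,"xyz": [0,0,2.0],"angular": [0,0,0]},{"gripper": -0.15,"xyz": [0,0,2.8],"angular": [0,0,0]},{"gripper": -0.15,"xyz": [0,0,2.8],"angular": [0,0,0]},{"gripper": -0.15,"xyz": [0,0,2.8],"angular": [0,0,0]}]}}

```text
clock: 3.0
position: [547.2, 65.4, 48.3]
ee_rot: [-0.105, 0.994, 0.0, 0.001]
contact_force: [0.1, 0.6, -0.3]
gripper_width: 36.0
```

>>> {"fn": "move_arm", "kwargs": {"moves": [{"gripper": -0.15,"xyz": [0,0,0.3],"angular": [0,0,0]},{"gripper": -0.15,"xyz": [0,0,0.5],"angular": [0,0,0]},{"gripper": -0.15,"xyz": [0,0,0.5],"angular": [0,0,0]},{"gripper": -0.15,"xyz": [0,0,0.5],"angular": [0,0,0]}]}}

```text
clock: 3.5
position: [547.1, 65.4, 42.8]
ee_rot: [-0.105, 0.994, 0.0, 0.001]
contact_force: [0.0, 0.9, 4.6]
gripper_width: 36.4
```

>>> {"fn": "move_arm", "kwargs": {"moves": [{"gripper": -0.15,"xyz": [0,0,0.15],"angular": [0,0,0]},{"gripper": -0.15,"xyz": [0,0,0.3],"angular": [0,0,0]},{"gripper": -0.15,"xyz": [0,0,0.5],"angular": [0,0,0]},{"gripper": -0.15,"xyz": [0,0,0.7],"angular": [0,0,0]},{"gripper": -0.15,"xyz": [0,0,0.9],"angular": [0,0,0]},{"gripper": -0.15,"xyz": [0,0,0.9],"angular": [0,0,0]},{"gripper": -0.15,"xyz": [0,0,0.9],"angular": [0,0,0]}]}}

```text
clock: 4.38
position: [547.1, 65.4, 34.8]
ee_rot: [-0.105, 0.994, 0.0, 0.001]
contact_force: [-1.2, 1.6, 12.5]
gripper_width: 36.0
```

>>> {"fn": "move_arm", "kwargs": {"moves": [{"gripper": -0.15,"xyz": [0,0,0.1],"angular": [0,0,0]},{"gripper": -0.15,"xyz": [0,0,0.1],"angular": [0,0,0]},{"gripper": -0.15,"xyz": [0,0,0.1],"angular": [0,0,0]},{"gripper": -0.15,"xyz": [0,0,0.1],"angular": [0,0,0]}]}}

```text
clock: 4.88
position: [547.1, 65.4, 34.7]
ee_rot: [-0.105, 0.994, 0.0, 0.001]
contact_force: [-2.6, 0.9, 17.9]
gripper_width: 36.2
```

Run:
```python
from h import *
s=arm.read_state();print(s["position"],s["contact_force"],s["gripper_width"])
c=arm.get_calibration("wrist");im,d=arm.get_image("wrist")
np.savez("pics/w3.npz",d=d,**c,pos=s["position"])
i2,_=arm.get_image("side");i2=i2[190:290,250:350]
cv2.imwrite("pics/w3.png",np.hstack([im[60:400,140:500],cv2.resize(i2,(340,340),interpolation=cv2.INTER_CUBIC)]))
Z=cloud(c,d)[...,2]
print("bar z (was 46.9)",np.median(Z[200:225,335:375]),"lane",np.median(Z[200:225,240:300]))
```

```text
[547.13430626  65.35834506  34.67028412] [-2.63855992  0.9160821  17.8759057 ] 36.245028087976074
bar z (was 46.9) 31.181722759769418 lane 30.26368886201425
```

View pics/w3.png

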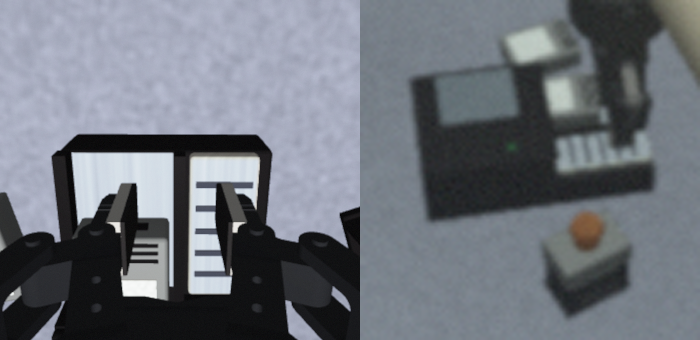

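The cartridge has come out against the left finger and the bar is down under the right finger. I'll verify the numbers.

Run:
```python
from h import *
w=np.load("pics/w3.npz");D=cloud(w,w["d"])
yaw=.21;ex=np.array([np.cos(yaw),np.sin(yaw)])
print("bar z",np.median(D[225:235,335:350,2]),np.median(D[265:300,332:352,2]),"lane z",np.median(D[225:260,215:245,2]))
for u in(225,235,280,290,300):print(u,[(v,D[v,u,2].round(),((D[v,u,:2]-[608.5,52.5])@ex).round(1)) for v in range(270,310,5)])
arm.get_image("top");s=arm.read_state();print(s["clock"],s["position"],s["contact_force"],abs(s["joint_vel"]).max())
```

```text
bar z 36.65943836512898 36.81214404999747 lane z 31.090667206570735
225 [(270, np.float64(31.0), np.float64(-49.3)), (275, np.float64(31.0), np.float64(-46.2)), (280, np.float64(34.0), np.float64(-45.4)), (285, np.float64(77.0), np.float64(-68.6)), (290, np.float64(81.0), np.float64(-69.2)), (295, np.float64(84.0), np.float64(-69.1)), (300, np.float64(87.0), np.float64(-68.8)), (305, np.float64(90.0), np.float64(-69.2))]
235 [(270, np.float64(31.0), np.float64(-48.9)), (275, np.float64(61.0), np.float64(-63.5)), (280, np.float64(66.0), np.float64(-64.2)), (285, np.float64(80.0), np.float64(-70.1)), (290, np.float64(83.0), np.float64(-70.3)), (295, np.float64(84.0), np.float64(-69.2)), (300, np.float64(87.0), np.float64(-69.0)), (305, np.float64(89.0), np.float64(-68.4))]
280 [(270, np.float64(31.0), np.float64(-49.3)), (275, np.float64(32.0), np.float64(-46.7)), (280, np.float64(36.0), np.float64(-46.5)), (285, np.float64(40.0), np.float64(-46.1)), (290, np.float64(44.0), np.float64(-45.9)), (295, np.float64(48.0), np.float64(-45.9)), (300, np.float64(50.0), np.float64(-44.8)), (305,
[... 159 characters left out ...]
float64(-46.4)), (285, np.float64(40.0), np.float64(-46.1)), (290, np.float64(44.0), np.float64(-46.3)), (295, np.float64(49.0), np.float64(-46.3)), (300, np.float64(51.0), np.float64(-45.4)), (305, np.float64(52.0), np.float64(-43.5))]
300 [(270, np.float64(31.0), np.float64(-49.1)), (275, np.float64(31.0), np.float64(-46.4)), (280, np.float64(35.0), np.float64(-46.2)), (285, np.float64(40.0), np.float64(-46.1)), (290, np.float64(45.0), np.float64(-46.4)), (295, np.float64(48.0), np.float64(-46.1)), (300, np.float64(49.0), np.float64(-44.4)), (305, np.float64(51.0), np.float64(-43.3))]
5.025 [547.14677636  65.34706311  34.67526631] [-3.21816016  0.77942546 17.79028454] 0.0019500624983507997
```

Bar z has dropped from 46.9 to 36.8, so it is at its full 10 mm. The cartridge's front is straight at x≈-46, about 26 mm out and 34 mm short of the lip, and its top is at z≈51, so it lies flat. Everything is steady, so I'm handing in.

```bash
python3 -c "
from bench import arm
print(arm.job_done())"
```

```text
the job is handed in; nothing more can be done
None
```

The cartridge is out of the dock and held as asked: the right finger keeps the eject bar down, and the left finger stands in the lane and blocks it. I handed the job in at about 5 s on the clock, with no verdict reported.

- **Bar:** its top dropped from 46.9 to about 36.8 mm. The force rose to about 18 N with no further movement, so it is on its hard stop.
- **Cartridge:** the front end is at about x = -46 mm, so it is 26 mm out and 34 mm short of the lip. It lies straight and flat, with its top at about 51 mm. It presses on the finger with about 3 N.
- **Other things on the desk:** the stamp and the spare cartridge look unmoved in the last pictures. I did not measure the ink pad, mug, bottle or stapler again, but the arm's route stayed clear of them.
- **Disagreeing check:** one bar-height reading of 31 mm came from a badly placed pixel window. Measured again on the bar itself, it gave 36.7 to 36.8 mm.

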